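# Set out two denture repair cases with their powder jars

### The arm

A 6-joint arm with a two-finger parallel gripper is mounted at the origin on a cart in front of the work surface, level with it; the furniture and walls round the work are solid. World frame = base frame: x ahead of the robot, y to its left, z up, the work surface at z = 0. Lengths are in m, angles in degrees, forces in N, time in s.
With the tool pointing down it reaches from about 0.325 to 0.925 m from the base axis. Payload 3.1 kg.
Tool frame: the origin (TCP) lies at the very end of the fingers, on their centre line; the grasp point (between the pads) lies 19 mm behind it; z points along the fingers, y is the line along which they close (so a half turn about z gives the same grasp; the last joint's range is limited). The gripper opens to 85 mm and grips with 20 to 120 N. Pads are 22 mm wide; open, the fingers measure 114 mm over their backs; the gripper's body (76 mm by 85 mm) begins 54 mm behind the grasp point. The pads swing forward as they close: fully open they stand 13 mm farther back than shut.
Start: joints at [69.603, 12.427, 92.441, -0, 75.132, -6.429], TCP at [0.151, 0.607, 0.2] pointing down, gripper open.
Joint ranges: [-157.48, 157.48], [-44.54, 120.13], [17.64, 146.25], [-64.5, 244.5], [7.68, 150.69], [-147.95, 147.95]. Speed limits (degrees/s): [159.86, 159.86, 180, 180, 180, 180].

### API

Orientations are given as [roll, pitch, yaw] about the fixed x, y, z axes, in that order (R = Rz(yaw) Ry(pitch) Rx(roll)).
In Python, from cell import env gives the robot as it stands.
- The arm moves only by the tool send_rows, never from a script. Its argument "deltas" is a list that holds one entry, the list of rows, each a list of 7 numbers: the turn, a rotation vector about the tool's x, y, z each as a share of 4 degrees, from -1 to 1, then the shift along the tool's x, y, z each as a share of 0.025 m, from -1 to 1, then the closure, from 0 (fully open) to 1 (shut). A call has 1 to 20 rows; each row shifts and turns the commanded pose from where the row before left it, along the tool's axes as they then stand; what a row does not reach is not made up. A row lasts 1/10 s, in which the tool goes at most 50 mm and 8.59 degrees, less where a joint would pass 70% of its speed; a pose out of reach is approached as far as the arm can. A call with a number of a shift or a turn outside -1 to 1 is refused whole. A call with a gripper value outside its range is refused whole. The fingers move at their own pace and stop on an object; "squeeze" is the grip in N (left out, the last holds). Time passes only in rows, so rows that do not move let the fingers close. It gives the time, the measured TCP pose, the force, the opening and the grip force at its end, in the units of the state.
- env.read_state(): the state, without advancing time (a new reading comes with each control period).
- env.snapshot(name): name is "scene" or "top"; returns (picture, depth): 480x640x3 uint8, red, green, blue; 480x640 float32, m along the optical axis (not along the pixel's ray), 0 where there is no reading.
- env.get_calibration(name): a dict with "fov_y" (degrees; the focal length in pixels is half the picture's height over the tangent of half this angle, whatever the lens; pixels are square), "cx", "cy" (the principal point, pixels), "k1" (the pictures are not rectified: a ray, as slopes to the right and down, at radius r is drawn at 1 + k1 r^2 times it, then the intrinsics apply), "R" (3x3) and "t" (3): a world point X has camera coordinates R X + t. Camera axes: x right, y down, z forward; pixel columns grow to the right and rows downward; lengths in m; the calibration is good to about 2 mm. A picture is of the moment at which its call begins. get_calibration takes no time and is no camera call.
- env.job_done(): hands the job in; it is judged then, once.
The state is a dict: "t": time; "joints": joint angles; "dq": joint speeds; "joint_torque": joint torques, N m; "ee_pos": TCP position; "ee_rot": TCP orientation; "ft_force": force on the tool from outside, world axes, zero at the start; "ft_torque": the same for the moment, N m; "width": finger opening in m; "grip_force": force on a finger pad.
Only numpy, scipy, OpenCV 4.12 (cv2) and the standard library are available. Lean on these libraries where they do the work, as an engineer would, in place of code of your own. Each camera call takes 0.05 s, during which the arm holds its last target. There are 200 camera calls.

### The job

Set out the two repair cases: stand the yellow cast centred on the large front ring of the yellow mat and the white cast centred on the large front ring of the blue mat; stand the blue-lidded jar behind the yellow cast and the white-lidded jar behind the white cast, each centred on the small ring of that mat. Stack the small black-lidded jar centrally on top of the blue-lidded jar. Keep everything upright, and leave the articulating pad, the shade guide and the electric waxer where they lie.

Things in the scene. Friction and masses are not known exactly. Their poses are not given: they have to be found in the camera images.
- yellow_cast: yellow dental stone cast, the one near the mats (a like one at the far back of the bench is not part of the job), 58 mm (x) by 65 mm (y), 33 mm high with its teeth; base with upright sides up to about 18 mm above its underside, to be gripped across the 58 mm or the 65 mm. Origin: centre of the underside; z up. 0.12 kg.
- white_cast: white dental stone cast, the one near the mats (not the one at the far back of the bench), same shape and size as the yellow one: 58 mm (x) by 65 mm (y), 33 mm high, base sides 18 mm high. Origin: centre of the underside; z up. 0.11 kg.
- blue_jar: round powder jar with a blue screw lid: lid 51 mm across from 46 to 60 mm above the underside, flat on top; body 48 mm across; 60 mm high. Origin: centre of the underside; z up. 0.08 kg.
- white_jar: round powder jar with a white screw lid: lid 55 mm across from 38 to 52 mm above the underside; body 53 mm across; 52 mm high. Origin: centre of the underside; z up. 0.08 kg.
- black_jar: the smallest round powder jar, with a black screw lid: lid 47 mm across from 30 to 44 mm above the underside; body 45 mm across; 44 mm high. Origin: centre of the underside; z up. 0.08 kg.
- yellow_mat: yellow mat fixed to the bench, 155 mm (x) by 90 mm (y), 4 mm thick, with two dark printed rings with a cross at their centres: a large one (76 mm across, centre at x = -38 mm, the end nearer the robot: the front) and a small one (60 mm across, centre at x = +38 mm, the far end: behind). Origin: centre of the underside; x along the mat from front to back, z up.
- blue_mat: blue mat fixed to the bench, same shape and size as the yellow mat, with white rings: large front ring centred at x = -38 mm, small ring behind centred at x = +38 mm. Top 4 mm above its origin. Origin: centre of the underside; x along the mat from front to back, z up.
- articulating_pad: bystander: flat dark box with a red-brown top, 52 by 68 by 14 mm, lying loose on the bench. Origin: centre of the underside.
- shade_guide: bystander: grey bar with a row of tooth-coloured tabs, 46 by 120 by 9 mm, lying loose on the bench near the front edge. Origin: at the underside, near its middle; its length runs along y.
- waxer: bystander: electric waxer, a pen-like tool with a brown handle, 17 by 115 by 17 mm, lying loose on the bench near the front edge. Origin: at the underside, near its middle; its length runs along y.
Things that resemble listed ones, but are neither listed nor needed, are in the scene too. There is more than one size of the white_jar; the one meant has the size given above.

How it is judged:
By the outcome, as a careful person would: the job done as asked, in the order asked, and still so for the second after the job is handed in, with the robot touching nothing.
It also fails if it takes over 122 s, if anything falls off the work surface, if the arm or the gripper's body presses on something with over 40 N, if the wrist force passes 120 N, or if a joint passes its speed limit or range.

## Working session

There is one attempt and no reset: what is moved stays moved. The work goes in short steps, Python scripts to look and compute and a tool call to move; the robot and the scene stay as the last step left them, time stands still between calls to the robot, and variables do not carry over. Pictures are saved under pics/ and viewed, at most 14 in all, crops included, and the job is handed in when it is done.

Besides the shell and the picture viewer there is one more tool, called by a JSON object that holds its "api" and its "payload". send_rows: Moves the arm, as the interface text tells. Its arguments: {"type":"object","properties":{"deltas":{"type":"array","items":{"type":"array","items":{"type":"array","items":{"type":"number","minimum":-1,"maximum":1}}}},"squeeze":{"type":"number"}},"required":["deltas"]}

```bash
ls; mkdir -p pics
cat > h.py <<'E'
import numpy as np, cv2
from cell import env
def cal(n):
    c=env.get_calibration(n); f=240/np.tan(np.radians(c["fov_y"]/2))
    return c,f
def rays(n,uv):
    c,f=cal(n); uv=np.atleast_2d(np.array(uv,float))
    K=np.array([[f,0,c["cx"]],[0,f,c["cy"]],[0,0,1]])
    d=(uv-[c["cx"],c["cy"]])/f
    s=d.copy()
    for _ in range(20): s=d/(1+c["k1"]*(s**2).sum(1,keepdims=True))
    R=np.array(c["R"]); t=np.array(c["t"])
    return -R.T@t, np.c_[s,np.ones(len(s))]@R, s
def onplane(n,uv,z):
    o,d,_=rays(n,uv); return o+d*((z-o[2])/d[:,2])[:,None]
def cloud(n,depth):
    v,u=np.mgrid[:480,:640]; o,d,_=rays(n,np.c_[u.ravel(),v.ravel()])
    P=o+d*depth.reshape(-1,1); return P.reshape(480,640,3)
def save(n,img,crop=None,scale=1):
    if crop: img=img[crop[1]:crop[3],crop[0]:crop[2]]
    img=cv2.resize(img,None,fx=scale,fy=scale,interpolation=cv2.INTER_CUBIC)
    cv2.imwrite("pics/"+n,img[:,:,::-1])
E
python3 - <<'E'
from h import *
for n in("scene","top"):
    p,d=env.snapshot(n); np.savez(n+"0.npz",p=p,d=d); save(n+"0.png",p)
    c=env.get_calibration(n); o,_,_=rays(n,[[320,240]]); print(n,c["fov_y"],c["k1"],o, onplane(n,[[320,240]],0))
print(env.read_state())
E
```

```text
pics
scene 48.15450796196597 0.006602419023148945 [ 0.04695828 -0.44204555  0.919504  ] [[0.46623393 0.40465168 0.        ]]
top 47.95186650217808 -0.10393904867405833 [0.30091218 0.35541738 1.24322816] [[0.43838    0.38724862 0.        ]]
{'t': 0.1, 'joints': array([ 6.96041836e+01,  1.24727375e+01,  9.25205632e+01, -1.93027326e-03,
        7.51321648e+01, -6.42807275e+00]), 'dq': array([-0.03388547, -0.04357469, -0.17548793, -0.04612058,  0.00385339,
       -0.03797623]), 'joint_torque': array([-1.80991603e-03, -3.98073220e+01, -3.04971707e+01, -2.51107385e-04,
        4.20477474e-03,  7.33587740e-06]), 'ee_pos': array([0.15055943, 0.60575996, 0.198484  ]), 'ee_rot': array([-1.79875115e+02, -1.21937458e-02,  1.66032740e+02]), 'ft_force': array([-0.29918793, -0.03695649, -0.37405285]), 'ft_torque': array([-0.04447128, -0.00133724, -0.00471206]), 'grip_force': 0.0, 'width': 0.08559649629836659}
```

View pics/scene0.png

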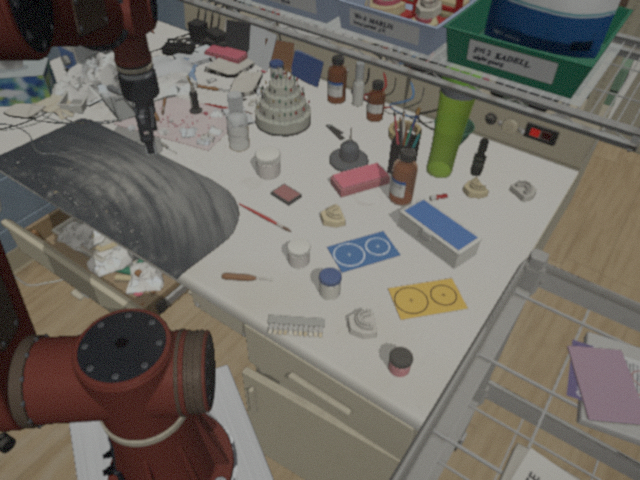

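View pics/top0.png

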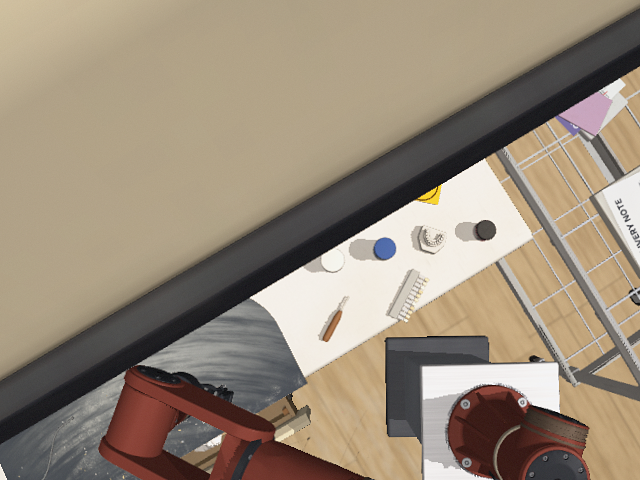

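Scene view: yellow cast at (333,216) (far lookalike (476,187)); white cast at (363,322) (far lookalike (523,190)). Blue jar is at (330,283) and black jar at (400,362). White-jar candidates are (298,253) and the larger (268,163). The blue mat is at (363,251) and the yellow mat at (428,298). The top view is largely hidden by a shelf.

Run:
```python
from h import *
z=np.load("scene0.npz"); p,d=z["p"],z["d"]; P=cloud("scene",d)
zt=np.load("top0.npz"); T=cloud("top",zt["d"])
np.set_printoptions(precision=4,suppress=True)
for v,u in[(180,200),(250,300),(300,250),(380,100),(60,600),(100,450)]: print("shelf",u,v,T[v,u])
for n,(u,v) in dict(ycast=(333,216),wcast=(363,322),blue=(330,275),white=(298,246),white2=(268,155),black=(400,355),ymat=(428,298),bmat=(363,251),ycar=(437,235),pad=(286,194),bottle=(403,180),bench=(350,400),bench2=(270,320),bench3=(500,260),bluebox=(440,225)).items(): 
    print(n,P[v,u], d[v,u])
# jars: lid points
for n,(u,v) in dict(blue=(330,275),white=(298,246),white2=(268,155),black=(400,355)).items():
    c=P[v,u]; q=P.reshape(-1,3); m=(np.hypot(*(q-c)[:,:2].T)<.05)
    q=q[m]; top=np.percentile(q[:,2],97); tp=q[(q[:,2]>top-.006)]
    print(n,top,tp[:,:2].min(0),tp[:,:2].max(0),(tp[:,:2].min(0)+tp[:,:2].max(0))/2,np.ptp(tp[:,:2],axis=0))
# top view same
for n,(u,v) in dict(blue=(385,248),black=(486,230),wcast=(432,239),white=(333,261)).items(): print("T",n,T[v,u])
save("s1.png",p,(220,160,480,390),3)
```

```text
shelf 200 180 [0.3176 0.3739 1.1703]
shelf 300 250 [0.3092 0.3611 1.1534]
shelf 250 300 [0.3016 0.5487 0.005 ]
shelf 100 380 [0.2846 0.404  1.1325]
shelf 600 60 [0.3412 0.3088 1.1572]
shelf 450 100 [0.3335 0.3358 1.1576]
ycast [0.5182 0.4411 0.0304] 1.3360018
wcast [0.4314 0.1225 0.0292] 1.1077198
blue [0.413  0.2432 0.0596] 1.1570535
white [0.3875 0.3578 0.0535] 1.2262683
white2 [0.4464 0.6972 0.0672] 1.4501845
black [0.4516 0.0131 0.0466] 1.0321367
ymat [0.6043 0.1369 0.0057] 1.1870042
bmat [0.5411 0.3224 0.0073] 1.2840793
ycar [0.6986 0.258  0.056 ] 1.2574705
pad [0.4496 0.5811 0.018 ] 1.4122875
bottle [0.709  0.4357 0.0878] 1.3510044
bench [ 0.374   0.0488 -0.1256] 1.1527029
bench2 [0.2628 0.2185 0.011 ] 1.1293107
bench3 [0.8304 0.1698 0.0001] 1.2818872
bluebox [0.7249 0.2844 0.0558] 1.2824824
blue 0.0623018317498023 [0.3876 0.2184] [0.4365 0.2693] [0.412  0.2438] [0.0488 0.0509]
white 0.05471288089668237 [0.3635 0.3308] [0.415  0.3877] [0.3892 0.3593] [0.0514 0.0569]
white2 0.07073470821494994 [0.4121 0.6695] [0.4796 0.7412] [0.4458 0.7054] [0.0675 0.0718]
black 0.04691425305852163 [ 0.43   -0.0119] [0.4764 0.0335] [0.4532 0.0108] [0.0464 0.0454]
T blue [0.4123 0.2426 0.0586]
T black [0.4508 0.013  0.0484]
T wcast [0.4354 0.1304 0.018 ]
T white [0.3857 0.3576 0.0503]
```

View pics/s1.png

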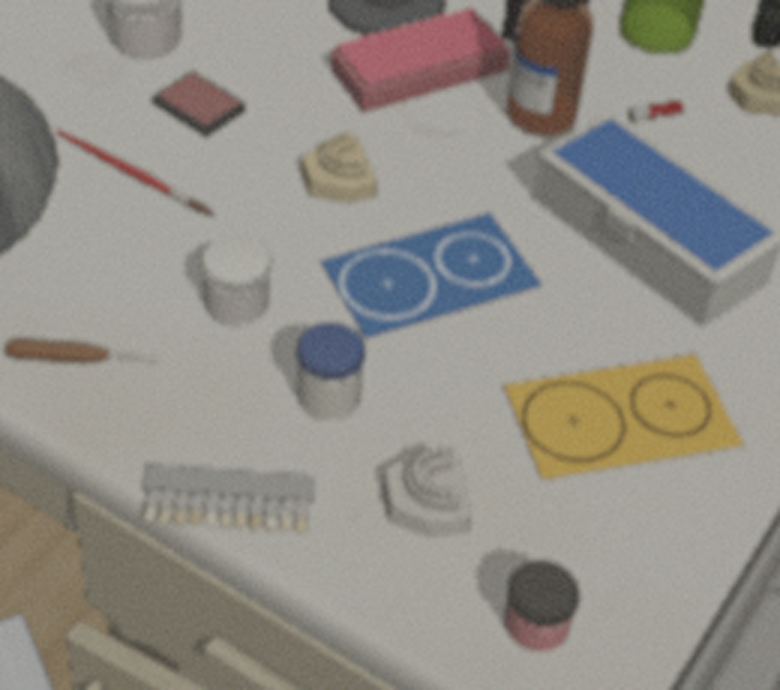

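```bash
cat > meas.py <<'E'
from h import *
np.set_printoptions(precision=4,suppress=True)
z=np.load("scene0.npz"); p,d=z["p"],z["d"]; P=cloud("scene",d)
hsv=cv2.cvtColor(p,cv2.COLOR_RGB2HSV)
for n,c,lo,hi in(("ymat",(428,298),(15,110,80),(35,255,255)),("bmat",(363,251),(95,90,60),(125,255,255))):
    m=cv2.inRange(hsv,lo,hi); w=np.zeros_like(m); w[c[1]-32:c[1]+32,c[0]-45:c[0]+45]=255; m&=w
    if n=="bmat":m[266:,:335]=0
    m=cv2.morphologyEx(m,cv2.MORPH_CLOSE,np.ones((7,7)))
    ct=max(cv2.findContours(m,0,1)[0],key=cv2.contourArea).reshape(-1,2)
    q=onplane("scene",ct,.004)[:,:2]
    r=cv2.minAreaRect((q*1000).astype(np.float32)); b=cv2.boxPoints(r)
    e=[b[1]-b[0],b[2]-b[1]]; L=max(e,key=np.linalg.norm); L=L*np.sign(L[0]); yaw=np.degrees(np.arctan2(L[1],L[0]))
    u=L/np.linalg.norm(L); print(n,r,"yaw",yaw,"front",np.array(r[0])-38*u,"back",np.array(r[0])+38*u)
print("crosses y",onplane("scene",[(411,300),(443.3,294.7)],.004),"b",onplane("scene",[(349.3,254.3),(377.7,246.3)],.004))
# ortho maps of casts
S=4;tiles=[]
for n,c in(("y",(.518,.443)),("w",(.437,.128))):
    q=P.reshape(-1,3); col=p.reshape(-1,3)
    m=(abs(q[:,0]-c[0])<.055)&(abs(q[:,1]-c[1])<.055)&(q[:,2]<.05); q=q[m];k=col[m]
    img=np.zeros((110*S,110*S,3),np.uint8); i2=img.copy()
    for a,kk in zip(q,k):
        y=int((c[0]+.055-a[0])*1000*S); x=int((c[1]+.055-a[1])*1000*S)
        h=int(np.clip(a[2]*1000*6,0,255)); 
        cv2.circle(i2,(x,y),5,cv2.applyColorMap(np.uint8([[h]]),cv2.COLORMAP_JET)[0,0].tolist(),-1)
    tiles.append(i2[:,:, ::-1])
save("ortho.png",np.hstack(tiles),None,.9)
E
python3 meas.py
```

```text
ymat ((603.3349609375, 139.496337890625), (86.23619842529297, 151.71363830566406), 77.50717163085938) yaw -12.492824 front [566.2347 147.7164] back [640.4352 131.2763]
bmat ((531.1941528320312, 316.4429626464844), (104.4311752319336, 173.8512725830078), 87.94739532470703) yaw -2.0526133 front [493.2185 317.804 ] back [569.1698 315.0819]
crosses y [[0.5678 0.1485 0.004 ]
 [0.6419 0.1322 0.004 ]] b [[0.5077 0.3286 0.004 ]
 [0.5831 0.3249 0.004 ]]
```

View pics/ortho.png

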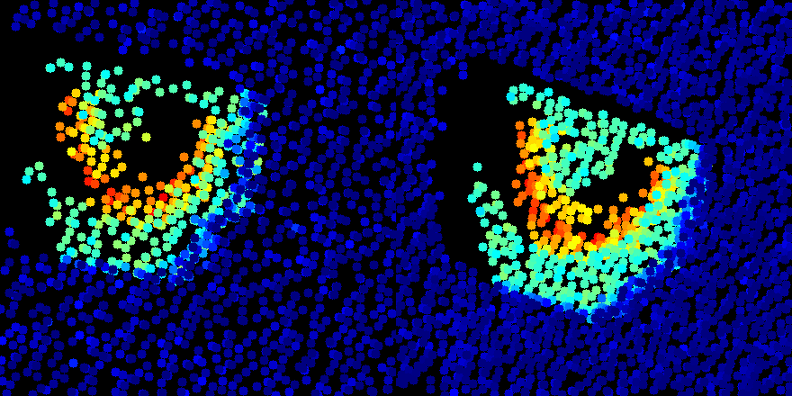

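Left tile: yellow cast, heel edge (40,60)–(245,90) and parallel front edge (60,260)–(165,280), so it is turned about 9°. Right tile: white cast, heel edge (505,95)–(700,145) and front edge (490,285)–(595,320), so about 16°. Next I'll get their centres.

```bash
cat > cast.py <<'E'
from h import *
np.set_printoptions(precision=4,suppress=True)
def castpose(p,d,c,col,yaws):
    """support of silhouette: rays on z=.018 on the far side, z=0 on the near side"""
    P=cloud("scene",d); m=(np.abs(P[...,0]-c[0])<.05)&(np.abs(P[...,1]-c[1])<.05)&(P[...,2]>.009)&(d>0)
    m=cv2.morphologyEx(m.astype(np.uint8)*255,cv2.MORPH_CLOSE,np.ones((5,5)))
    if col is not None: m|=cv2.morphologyEx(cv2.inRange(cv2.cvtColor(p,cv2.COLOR_RGB2HSV),*col)&cv2.dilate(m,np.ones((7,7))),cv2.MORPH_OPEN,np.ones((3,3)))
    ct=max(cv2.findContours(m,0,1)[0],key=cv2.contourArea).reshape(-1,2)
    q0=onplane("scene",ct,.0)[:,:2]; q1=onplane("scene",ct,.018)[:,:2]
    cam=rays("scene",[[320,240]])[0][:2]; f=np.array(c)-cam
    sup=lambda u:(max if True else 0)((q1 if u@f>0 else q0)@u)
    for y in yaws:
        a=np.radians(y); x=np.array([np.cos(a),np.sin(a)]); v=np.array([-x[1],x[0]])
        ex=(sup(x),-sup(-x)); ey=(sup(v),-sup(-v))
        print(y,"size",ex[0]-ex[1],ey[0]-ey[1],"centre",x*sum(ex)/2+v*sum(ey)/2)
    return m
if __name__=="__main__":
    z=np.load("scene0.npz"); p,d=z["p"],z["d"]
    m=castpose(p,d,(.518,.443),((14,45,90),(35,255,255)),(-4,-8,-12,-16))
    m|=castpose(p,d,(.437,.128),None,(-12,-16,-20,-24))
    q=p.copy(); cs=cv2.findContours(m,0,1)[0]; q=cv2.resize(q,None,fx=4,fy=4)
    cv2.drawContours(q,[c*4+2 for c in cs],-1,(255,0,0),1); 
    save("m.png",np.hstack([q[760:960,1240:1440],q[1200:1400,1360:1560]]),None,2)
E
python3 cast.py
```

```text
-4 size 0.05473179709894843 0.06597641013017902 centre [0.5274 0.4654]
-8 size 0.052623430684101635 0.0670657466061576 centre [0.5272 0.4664]
-12 size 0.05263831578019812 0.06782834550609618 centre [0.5277 0.4672]
-16 size 0.05489146232681208 0.06826049152481062 centre [0.5287 0.4679]
-12 size 0.05574693594229807 0.059034765362991265 centre [0.4363 0.1342]
-16 size 0.054324887017902 0.0595549337095799 centre [0.4362 0.1353]
-20 size 0.053090439250874144 0.05978495640557646 centre [0.4363 0.1364]
-24 size 0.0552427290880349 0.059724254070096905 centre [0.4373 0.1371]
```

View pics/m.png

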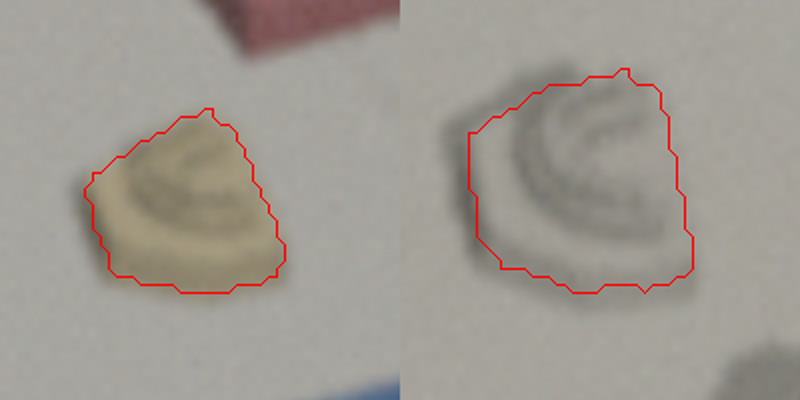

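{"api": "send_rows", "payload": {"deltas": [[[0,0,0,-0.94,-0.12,0,0],[0,0,0,-0.94,-0.12,0,0],[0,0,0,-0.94,-0.12,0,0],[0,0,0,-0.94,-0.12,0,0],[0,0,0,-0.94,-0.12,0,0],[0,0,0,-0.94,-0.12,0,0],[0,0,0,-0.94,-0.12,0,0],[0,0,0,-0.94,-0.12,0,0],[0,0,0,-0.94,-0.12,0,0],[0,0,0,-0.94,-0.12,0,0],[0,0,0,-0.94,-0.12,0,0],[0,0,0,-0.94,-0.12,0,0],[0,0,0,-0.94,-0.12,0,0],[0,0,0,-0.94,-0.12,0,0],[0,0,0,-0.94,-0.12,0,0],[0,0,0,-0.94,-0.12,0,0],[0,0,0,-0.94,-0.12,0,0],[0,0,-0.42,0,0,1,0],[0,0,-0.42,0,0,1,0],[0,0,-0.42,0,0,1,0]]], "squeeze": 25}}

```text
t: 2.1
ee_pos: [0.5273, 0.4602, 0.1239]
ee_rot: [180.0, 0.0, 171.1]
ft_force: [-0.1, 0.3, 0.3]
width: 0.0853
grip_force: 0.0
```

```bash
cat > go.py <<'E'
import sys; from h import *
np.set_printoptions(precision=4,suppress=True)
def go(x,y,z,yaw):
    s=env.read_state(); e=s["ee_pos"]; a=np.radians(s["ee_rot"][2]); dx,dy,dz=np.array([x,y,z])-e
    w=(yaw-s["ee_rot"][2]+90)%180-90
    print("t",s["t"],"at",e,s["ee_rot"],"w",s["width"],"g",s["grip_force"],"F",s["ft_force"])
    print("turn z units",-w/4,"shift units (present yaw)",np.array([dx*np.cos(a)+dy*np.sin(a),dx*np.sin(a)-dy*np.cos(a),-dz])/.025)
    b=a+np.radians(w); print("  (after turn)",np.array([dx*np.cos(b)+dy*np.sin(b),dx*np.sin(b)-dy*np.cos(b),-dz])/.025)
if __name__=="__main__": go(*map(float,sys.argv[1:5]))
E
python3 go.py .527 .460 -.003 -9
python3 - <<'E'
from h import *
p,d=env.snapshot("scene"); save("a1.png",p,(260,130,460,280),3.5)
E
```

```text
t 2.1 at [0.5273 0.4602 0.1239] [179.9857   0.0125 171.1026] w 0.08532785005929414 g 0.0 F [-0.0869  0.2795  0.3167]
turn z units 0.025640181511725757 shift units (present yaw) [ 0.01   -0.0083  5.0743]
  (after turn) [ 0.01   -0.0084  5.0743]
```

View pics/a1.png

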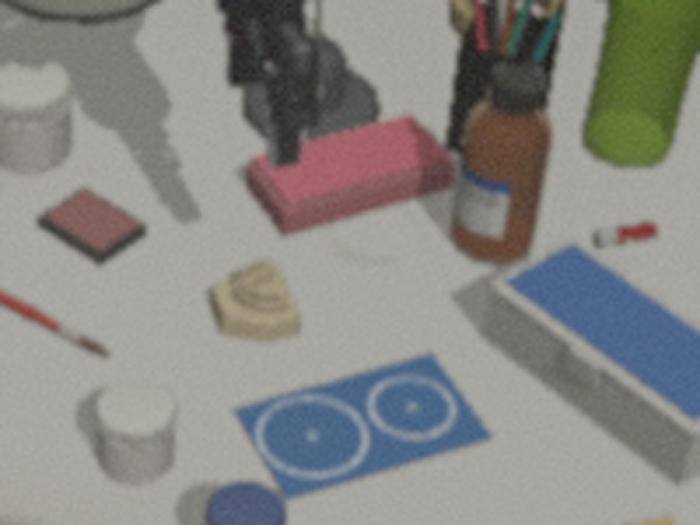

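The crop shows the open gripper's near finger at (285,160), with the yellow cast below at (255,300) and nothing else in the way. Descending.

{"api": "send_rows", "payload": {"deltas": [[[0,0,0,0,0,1,0],[0,0,0,0,0,1,0],[0,0,0,0,0,1,0],[0,0,0,0,0,1,0],[0,0,0,0,0,0.5,0],[0,0,0,0,0,0.5,0.3],[0,0,0,0,0,0,0.5],[0,0,0,0,0,0,0.5],[0,0,0,0,0,0,0.5],[0,0,0,0,0,0,0.5],[0,0,0,0,0,0,0.5]]], "squeeze": 20}}

```text
t: 3.25
ee_pos: [0.5268, 0.4611, 0.0009]
ee_rot: [179.9, 0.1, 171.1]
ft_force: [0.1, -0.5, 0.2]
width: 0.0428
grip_force: 0.0
```

Run:
```python
from h import *
p,d=env.snapshot("scene"); save("a2.png",p,(290,170,390,245),7)
```

```text
(no output)
```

View pics/a2.png

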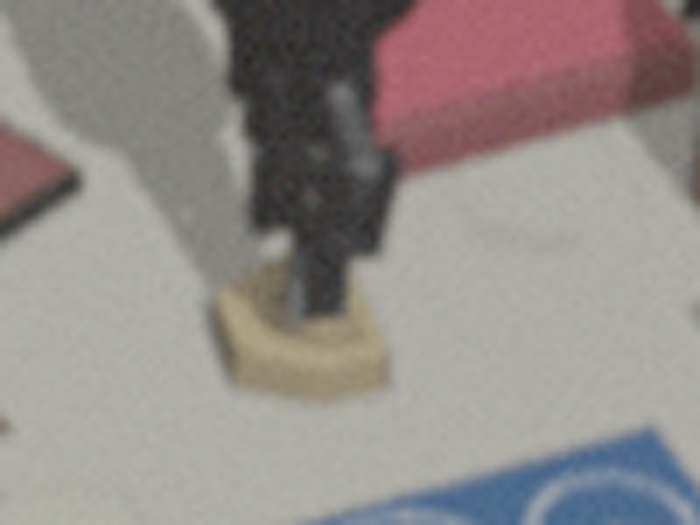

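Run:
```python
from h import *
np.set_printoptions(precision=4,suppress=True)
s=env.read_state();print(s["ft_force"],s["ee_pos"],s["width"])
for z in(0,.01,.02,.03):print(z,onplane("scene",[(336.4,215.5),(344,226),(322,225),(319,212)],z)[:,:2].tolist())
```

```text
[0.5391 0.0044 0.0291] [0.5267 0.461  0.0006] 0.042617304598744896
0 [[0.5432417726254389, 0.4695556535221511], [0.5431785363020838, 0.4261290625978875], [0.49387474060886444, 0.451807211656328], [0.5079229843132598, 0.49987465201462766]]
0.01 [[0.5378444769348814, 0.4596415997504728], [0.5377819283336417, 0.41668729161236484], [0.4890143325470337, 0.44208617979578535], [0.5029097955809667, 0.4896308661415637]]
0.02 [[0.5324471812443237, 0.4497275459787946], [0.5323853203651997, 0.4072455206268423], [0.48415392448520306, 0.43236514793524305], [0.49789660684867354, 0.47938708026849974]]
0.03 [[0.5270498855537661, 0.4398134922071164], [0.5269887123967575, 0.3978037496413197], [0.47929351642337237, 0.4226441160747004], [0.4928834181163805, 0.4691432943954358]]
```

Run:
```python
from h import *
np.set_printoptions(precision=4,suppress=True)
p,d=env.snapshot("scene");P=cloud("scene",d)
for v in range(190,230,3):
    print(v,[(u,P[v,u].round(3).tolist(),int(p[v,u].sum())) for u in(331,334,337,340)])
print(onplane("scene",[(341.4,177)],.124),onplane("scene",[(341.4,177)],.137))
```

```text
190 [(331, [0.51, 0.442, 0.115], 162), (334, [0.517, 0.44, 0.114], 206), (337, [0.525, 0.44, 0.112], 178), (340, [0.514, 0.406, 0.14], 284)]
193 [(331, [0.509, 0.439, 0.108], 191), (334, [0.517, 0.44, 0.105], 176), (337, [0.506, 0.404, 0.136], 194), (340, [0.51, 0.398, 0.139], 285)]
196 [(331, [0.507, 0.435, 0.103], 169), (334, [0.515, 0.434, 0.101], 186), (337, [0.503, 0.398, 0.132], 163), (340, [0.51, 0.396, 0.132], 201)]
199 [(331, [0.51, 0.441, 0.088], 170), (334, [0.506, 0.418, 0.107], 221), (337, [0.505, 0.402, 0.12], 165), (340, [0.516, 0.407, 0.112], 198)]
202 [(331, [0.508, 0.436, 0.083], 208), (334, [0.505, 0.415, 0.101], 164), (337, [0.507, 0.404, 0.108], 181), (340, [0.517, 0.408, 0.102], 168)]
205 [(331, [0.047, -0.442, 0.92], 320), (334, [0.506, 0.415, 0.091], 173), (337, [0.512, 0.412, 0.091], 201), (340, [0.519, 0.411, 0.09], 199)]
208 [(331, [0.509, 0.436, 0.064], 274), (334, [0.513, 0.429, 0.068], 163), (337, [0.523, 0.431, 0.063], 182), (340, [0.554, 0.473, 0.019], 409)]
211 [(331, [0.509, 0.436, 0.054], 304), (334, [0.514, 0.429, 0.059], 216), (337, [0.522, 0.428,
[... 263 characters left out ...]
6), (337, [0.529, 0.439, 0.025], 424), (340, [0.537, 0.439, 0.022], 407)]
220 [(331, [0.513, 0.441, 0.019], 465), (334, [0.521, 0.44, 0.017], 461), (337, [0.526, 0.434, 0.02], 457), (340, [0.535, 0.433, 0.017], 451)]
223 [(331, [0.512, 0.438, 0.012], 394), (334, [0.518, 0.433, 0.014], 412), (337, [0.525, 0.431, 0.013], 422), (340, [0.533, 0.43, 0.01], 409)]
226 [(331, [0.512, 0.437, 0.002], 417), (334, [0.518, 0.433, 0.004], 419), (337, [0.523, 0.427, 0.007], 413), (340, [0.531, 0.425, 0.006], 450)]
229 [(331, [0.507, 0.428, 0.002], 510), (334, [0.516, 0.428, -0.001], 510), (337, [0.519, 0.417, 0.006], 508), (340, [0.53, 0.423, -0.003], 519)]
[[0.5493 0.467  0.124 ]] [[0.5411 0.4521 0.137 ]]
```

The near finger's tip sits at about (336,215), in front of the cast's teeth. By depth the tip is about 35 mm above the bench while the TCP reads z≈0, so the fingers closed above the cast. I'll open and measure the fingers against the readout.

{"api": "send_rows", "payload": {"deltas": [[[0,0,0,0,0,0,0],[0,0,0,0,0,0,0],[0,0,0,0,0,0,0],[0,0,0,0,0,0,0],[0,0,0,0,0,0,0]]]}}

```text
t: 3.85
ee_pos: [0.5262, 0.4606, -0.0003]
ee_rot: [-180.0, -0.0, 171.1]
ft_force: [0.1, -0.2, -0.4]
width: 0.0855
grip_force: 0.0
```

Run:
```python
from h import *
np.set_printoptions(precision=4,suppress=True)
s=env.read_state();print(s["joints"],s["ee_pos"],s["ft_force"],s["joint_torque"])
p,d=env.snapshot("scene");P=cloud("scene",d); np.savez("b.npz",p=p,d=d)
pt,dt=env.snapshot("top"); np.savez("bt.npz",p=pt,d=dt)
save("b.png",np.hstack([cv2.resize(p[150:250,280:400],None,fx=3.3,fy=3.3),cv2.resize(pt[150:450:,230:590],None,fx=1.1,fy=1.1)]))
```

```text
[ 35.4491  33.1853  87.7055  -0.0005  59.1125 -45.6201] [ 0.5262  0.4606 -0.0003] [ 0.0727 -0.1782 -0.4294] [  0.0009 -49.5501 -25.9922  -0.0002   0.0011  -0.    ]
```

View pics/b.png

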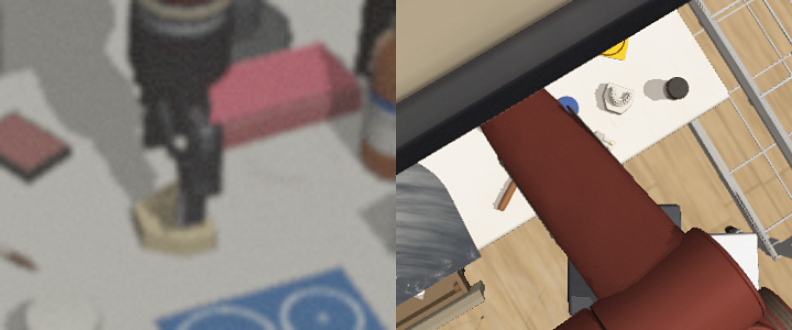

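Run:
```python
from h import *
np.set_printoptions(precision=4,suppress=True)
z=np.load("b.npz");p,d=z["p"],z["d"];P=cloud("scene",d)
dark=(p.astype(int).sum(2)<260)&(d>.5)
for v in range(186,224,2):
    us=[u for u in range(318,352) if dark[v,u] and P[v,u,2]>.01]
    if us: q=P[v,us]; print(v,us[0],us[-1],q[0],np.median(q,axis=0),q[-1])
# predicted pixel of TCP & tips
c,f=cal("scene"); R,t=np.array(c["R"]),np.array(c["t"])
a=np.radians(171.1);ty=np.array([np.sin(a),-np.cos(a),0]);tx=np.array([np.cos(a),np.sin(a),0])
T=np.array([.5262,.4606,-.0003])
for w in(.0425,.057):
  for zz in(.013,.046):
    for e in(-.011,.011):
      X=T-ty*w+tx*e+[0,0,zz] if (T-ty*w)[1]<T[1] else T+ty*w+tx*e+[0,0,zz]; k=R@X+t; print(w,zz,X,k[0]/k[2]*f+c["cx"],k[1]/k[2]*f+c["cy"])
```

```text
186 324 342 [0.5236 0.5075 0.075 ] [0.512  0.4304 0.1353] [0.5193 0.4072 0.1496]
188 324 346 [0.5238 0.5076 0.0684] [0.511  0.4331 0.1277] [0.527  0.4017 0.1453]
190 324 347 [0.5251 0.5097 0.0601] [0.5136 0.4337 0.1229] [0.5279 0.3978 0.1421]
192 323 347 [0.5218 0.5084 0.0556] [0.5196 0.4011 0.1392] [0.5266 0.3949 0.1388]
194 324 347 [0.5241 0.507  0.0494] [0.5142 0.3976 0.1339] [0.5263 0.3937 0.1339]
196 331 346 [0.5007 0.4234 0.1139] [0.5086 0.4    0.127 ] [0.525  0.3954 0.1271]
198 333 346 [0.5051 0.4212 0.108 ] [0.5103 0.3956 0.1246] [0.5231 0.3913 0.1249]
200 334 346 [0.5056 0.4168 0.1051] [0.509  0.3938 0.1204] [0.5236 0.3915 0.1185]
202 334 346 [0.5066 0.418  0.0977] [0.5196 0.4016 0.1055] [0.5225 0.3889 0.1148]
204 334 346 [0.5066 0.4176 0.0918] [0.5142 0.3968 0.1037] [0.5252 0.3929 0.1048]
206 334 346 [0.505  0.4141 0.0889] [0.5113 0.3936 0.1021] [0.5223 0.3873 0.104 ]
208 335 345 [0.5099 0.4176 0.0782] [0.5099 0.3907 0.099 ] [0.5206 0.3881 0.0978]
210 334 341 [0.5052 0.4133 0.0769] [0.5123 0.41   0.0764] [0.5207 0.4068 0.0767]
212 335 341 [0.511  0.4184 0.0644] [0.5129 0.4073 0.0714] [0.5199 0.4048 0.0722]
214 336 341 [0.5113 0.4134 0.0619] [0.5152 0.4079 0.0648] [0.5204 0.4049 0.0656]
216 335 340 [0.5095 0.4144 0.0553] [0.5127 0.4077 0.0591] [0.519  0.4067 0.0583]
0.0425 0.013 [0.5305 0.4169 0.0127] 341.4065599131374 225.9469428862084
0.0425 0.013 [0.5088 0.4203 0.0127] 332.96456572461346 227.4836017269185
0.0425 0.046 [0.5305 0.4169 0.0457] 342.0948138742519 216.03114521544182
0.0425 0.046 [0.5088 0.4203 0.0457] 333.5045680878337 217.56059124423209
0.057 0.013 [0.5282 0.4026 0.0127] 343.1985082430034 229.80204035969308
0.057 0.013 [0.5065 0.406  0.0127] 334.70023144763843 231.3633994476851
0.057 0.046 [0.5282 0.4026 0.0457] 343.92403625796675 219.8808733847196
0.057 0.046 [0.5065 0.406  0.0457] 335.275510147689 221.43539054503734
```

{"api": "send_rows", "payload": {"deltas": [[[0,0,0,0,0,0.3,0],[0,0,0,0,0,0.2,0],[0,0,0,0,0,0,0]]]}}

```text
t: 4.25
ee_pos: [0.525, 0.4598, -0.0146]
ee_rot: [-179.9, -0.1, 171.1]
ft_force: [-0.3, -0.5, -0.1]
width: 0.0858
grip_force: 0.0
```

{"api": "send_rows", "payload": {"deltas": [[[0,0,0,0,0,0.2,0],[0,0,0,0,0,0.2,0],[0,0,0,0,0,0,0]]]}}

```text
t: 4.55
ee_pos: [0.5254, 0.46, -0.0241]
ee_rot: [-179.9, -0.1, 171.1]
ft_force: [-1.0, -0.2, 0.1]
width: 0.0855
grip_force: 0.0
```

Run:
```python
from h import *
np.set_printoptions(precision=4,suppress=True)
s=env.read_state();print(s["ee_pos"],s["ft_force"])
p,d=env.snapshot("scene");P=cloud("scene",d)
dark=(p.astype(int).sum(2)<260)&(d>.5)
for v in range(208,236,2):
    us=[u for u in range(328,352) if dark[v,u] and P[v,u,2]>.003]
    if us: q=P[v,us]; print(v,us[0],us[-1],q[0],np.median(q,axis=0),q[-1])
save("c.png",p,(290,170,390,245),7)
```

```text
[ 0.5254  0.46   -0.0241] [-1.0275 -0.1694  0.1176]
208 332 345 [0.5299 0.4707 0.0291] [0.5111 0.3949 0.0962] [0.5239 0.394  0.092 ]
210 333 345 [0.5059 0.4197 0.0715] [0.5178 0.4091 0.0778] [0.5227 0.3913 0.0884]
212 333 345 [0.5026 0.4129 0.0718] [0.5119 0.3976 0.0788] [0.5223 0.3898 0.0834]
214 333 345 [0.508  0.4226 0.0557] [0.508  0.3936 0.0781] [0.5231 0.3905 0.0763]
216 333 343 [0.5063 0.4188 0.0529] [0.5098 0.392  0.0738] [0.5186 0.3915 0.0708]
218 334 341 [0.5065 0.4134 0.0508] [0.5129 0.4093 0.0508] [0.5235 0.4092 0.0481]
220 335 340 [0.5091 0.4126 0.0439] [0.5136 0.4084 0.0457] [0.5193 0.4061 0.0457]
222 335 340 [0.5104 0.4145 0.0353] [0.5139 0.4107 0.037 ] [0.5199 0.4063 0.0387]
224 336 340 [0.5106 0.409  0.0332] [0.5168 0.4081 0.0332] [0.5191 0.4043 0.034 ]
```

View pics/c.png

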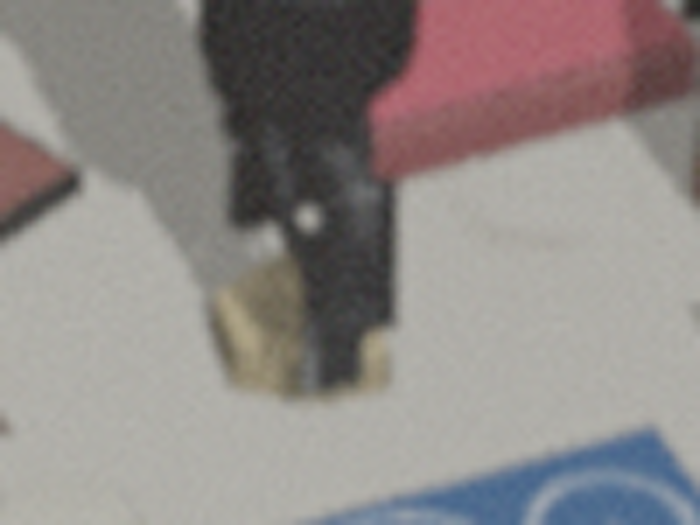

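The near finger now hangs in front of the cast, tip at about (338,225) and z≈0.02. Lowering about 10 mm more, then closing.

{"api": "send_rows", "payload": {"deltas": [[[0,0,0,0,0,0.2,0],[0,0,0,0,0,0.2,0],[0,0,0,0,0,0,0.2],[0,0,0,0,0,0,0.4],[0,0,0,0,0,0,0.4],[0,0,0,0,0,0,0.4],[0,0,0,0,0,0,0.4]]]}}

```text
t: 5.3
ee_pos: [0.5261, 0.4606, -0.0329]
ee_rot: [-180.0, -0.0, 171.1]
ft_force: [-0.3, 0.8, -1.0]
width: 0.0621
grip_force: 21.8
```

{"api": "send_rows", "payload": {"deltas": [[[0,0,0,0,0,0,0],[0,0,0,0,0,0,0],[0,0,0,0,0,0,0],[0,0,0,0,0,-1,0],[0,0,0,0,0,-1,0],[0,0,1,0,0,0,0],[0,0,1,0,0,0,0],[0,0,1,0,0,0,0],[0,0,1,0,0,0,0],[0,0,1,0,0,0,0],[0,0,1,0,0,0,0],[0,0,1,0,0,0,0],[0,0,1,0,0,0,0],[0,0,1,0,0,0,0],[0,0,1,0,0,0,0],[0,0,1,0,0,0,0],[0,0,1,0,0,0,0],[0,0,1,0,0,0,0],[0,0,1,0,0,0,0],[0,0,1,0,0,0,0]]]}}

```text
t: 7.3
ee_pos: [0.5263, 0.4607, 0.0174]
ee_rot: [180.0, -0.0, 110.9]
ft_force: [-0.3, -0.0, -0.5]
width: 0.0853
grip_force: 0.0
```

{"api": "send_rows", "payload": {"deltas": [[[0,0,1,0,0,0,0],[0,0,1,0,0,0,0],[0,0,1,0,0,0,0],[0,0,1,0,0,0,0],[0,0,1,0,0,0,0],[0,0,1,0,0,0,0],[0,0,1,0,0,0,0],[0,0,0.5,0,0,0,0],[0,0,0,0,0,0,0]]]}}

```text
t: 8.2
ee_pos: [0.5263, 0.4607, 0.0174]
ee_rot: [180.0, -0.0, 81.1]
ft_force: [-0.5, -0.7, 0.2]
width: 0.0852
grip_force: 0.0
```

```bash
python3 go.py .527 .460 -.033 81
python3 - <<'E'
from h import *
p,d=env.snapshot("scene"); save("d.png",p,(290,170,390,245),7)
E
```

```text
t 8.2 at [0.5263 0.4607 0.0174] [179.9908  -0.0092  81.0766] w 0.08518781992401737 g 0.0 F [-0.5093 -0.7241  0.2433]
turn z units 0.019141419371713653 shift units (present yaw) [-0.0217  0.0315  2.014 ]
  (after turn) [-0.0217  0.0315  2.014 ]
```

View pics/d.png

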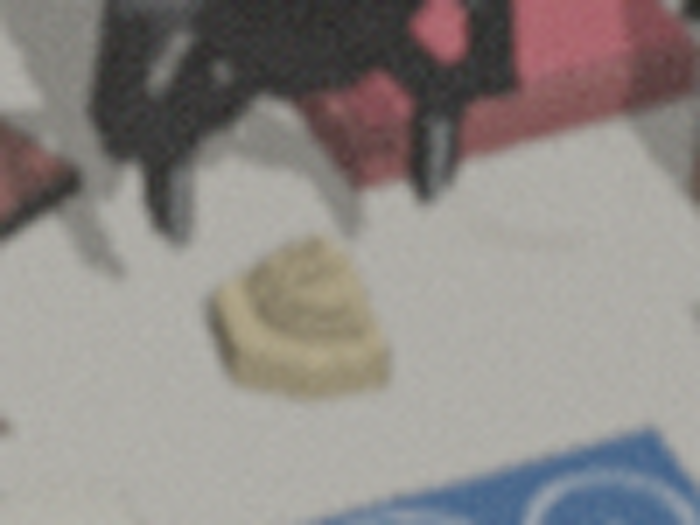

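The fingers now straddle the yellow cast at (300,310) along x, and the pink box is clear.

{"api": "send_rows", "payload": {"deltas": [[[0,0,0,0,0,1,0],[0,0,0,0,0,1,0],[0,0,0,0,0,0,0.2],[0,0,0,0,0,0,0.5],[0,0,0,0,0,0,0.5],[0,0,0,0,0,0,0.5],[0,0,0,0,0,0,0.5],[0,0,0,0,0,0,0.5]]], "squeeze": 30}}

```text
t: 9.05
ee_pos: [0.5266, 0.4609, -0.032]
ee_rot: [180.0, -0.0, 81.1]
ft_force: [-0.2, -0.1, -1.7]
width: 0.0553
grip_force: 31.6
```

{"api": "send_rows", "payload": {"deltas": [[[0,0,0,0,0,-0.5,0.5],[0,0,0,0,0,-1,0.5],[0,0,0,0,0,-1,0.5],[0,0,0,0,0,-0.5,0.5],[0,0,0,-0.93,0.27,0,0.5],[0,0,0,-0.93,0.27,0,0.5],[0,0,0,-0.93,0.27,0,0.5],[0,0,0,-0.93,0.27,0,0.5],[0,0,0,-0.93,0.27,0,0.5],[0,0,0,-0.93,0.27,0,0.5],[0,0,0,-0.93,0.27,0,0.5],[0,0,0,-0.93,0.27,0,0.5],[0,0,0,-0.93,0.27,0,0.5],[0,0,0,-0.93,0.27,0,0.5],[0,0,0,-0.93,0.27,0,0.5],[0,0,0,-0.93,0.27,0,0.5],[0,0,0,-0.93,0.27,0,0.5],[0,0,0.87,0,0,0,0.5],[0,0,0,0,0,0,0.5]]]}}

```text
t: 10.95
ee_pos: [0.5662, 0.1476, 0.0426]
ee_rot: [180.0, -0.0, 77.5]
ft_force: [-0.1, -0.3, -1.4]
width: 0.0552
grip_force: 31.8
```

```bash
python3 go.py .567 .148 -.028 77.6
python3 - <<'E'
from h import *
p,d=env.snapshot("scene"); P=cloud("scene",d); np.savez("e.npz",p=p,d=d)
np.set_printoptions(precision=4,suppress=True)
m=(abs(P[...,0]-.567)<.06)&(abs(P[...,1]-.148)<.06)&(P[...,2]>.03)&(P[...,2]<.13)
h=cv2.cvtColor(p,cv2.COLOR_RGB2HSV); m&=(h[...,1]>40)&(h[...,2]>90)
q=P[m];print(len(q),q.min(0),q.max(0),np.median(q,axis=0))
E
```

```text
t 10.95 at [0.5662 0.1476 0.0426] [179.9828  -0.0137  77.5038] w 0.05519553980068996 g 31.831489328469615 F [-0.0661 -0.2988 -1.408 ]
turn z units -0.02405067032523789 shift units (present yaw) [0.0222 0.0283 2.823 ]
  (after turn) [0.0222 0.0283 2.823 ]
605 [0.5337 0.1145 0.0746] [0.5954 0.1737 0.13  ] [0.5616 0.137  0.0945]
```

{"api": "send_rows", "payload": {"deltas": [[[0,0,0,0.02,0.03,1,0.5],[0,0,0,0,0,1,0.5],[0,0,0,0,0,0.5,0.5],[0,0,0,0,0,0.2,0.5],[0,0,0,0,0,0.1,0.5],[0,0,0,0,0,0,0.5],[0,0,0,0,0,0,0.5]]]}}

```text
t: 11.7
ee_pos: [0.568, 0.149, -0.0266]
ee_rot: [179.9, -0.0, 77.6]
ft_force: [-0.2, 0.9, -0.6]
width: 0.055
grip_force: 31.9
```

{"api": "send_rows", "payload": {"deltas": [[[0,0,0,0,0,0.05,0.5],[0,0,0,0,0,0.05,0.5],[0,0,0,0,0,0,0.5],[0,0,0,0,0,0,0.5]]]}}

```text
t: 12.1
ee_pos: [0.568, 0.1489, -0.0286]
ee_rot: [179.9, -0.0, 77.6]
ft_force: [-2.3, 0.2, 5.4]
width: 0.0553
grip_force: 32.8
```

{"api": "send_rows", "payload": {"deltas": [[[0,0,0,0,0,0,0.2],[0,0,0,0,0,0,0],[0,0,0,0,0,0,0],[0,0,0,0,0,-0.5,0],[0,0,0,0,0,-1,0],[0,0,0,0,0,-1,0],[0,0,0,0,0,-1,0],[0,0,0,-0.3,-0.84,0,0],[0,0,0,-0.3,-0.84,0,0],[0,0,0,-0.3,-0.84,0,0],[0,0,0,-0.3,-0.84,0,0],[0,0,0,-0.3,-0.84,0,0],[0,0,0,-0.3,-0.84,0,0],[0,0,0.9,0,0,0,0],[0,0,0,0,0,0,0]]], "squeeze": 20}}

```text
t: 13.6
ee_pos: [0.4338, 0.1319, 0.0579]
ee_rot: [179.9, -0.0, 74.0]
ft_force: [0.2, -0.1, -0.8]
width: 0.0853
grip_force: 0.0
```

```bash
python3 go.py .435 .132 -.033 74
python3 - <<'E'
from h import *
p,d=env.snapshot("scene"); P=cloud("scene",d)
save("e1.png",p,(330,240,490,360),5)
E
```

```text
t 13.6 at [0.4338 0.1319 0.0579] [179.9458  -0.0247  74.001 ] w 0.08525072461908471 g 0.0 F [ 0.1685 -0.0554 -0.7821]
turn z units 0.00025786228095370234 shift units (present yaw) [0.0172 0.0435 3.6358]
  (after turn) [0.0172 0.0435 3.6358]
```

View pics/e1.png

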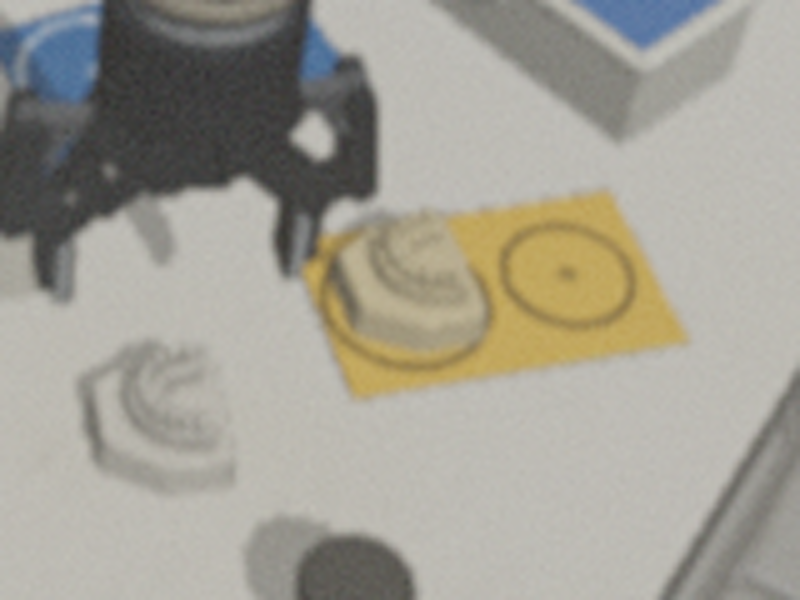

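The yellow cast stands inside the large front ring, with the ring visible all round from (320,290) to (490,310) and below to (420,367). I'll check the margins numerically.

Run:
```python
from h import *
np.set_printoptions(precision=1,suppress=True)
a=np.radians(-12.4);x=np.array([np.cos(a),np.sin(a)]);v=np.array([-x[1],x[0]])
def loc(pts,z,c): 
    q=onplane("scene",[(330+X/5-.4,240+Y/5-.4) for X,Y in pts],z)[:,:2]-c; return np.c_[q@x,q@v]*1000
c=(.5678,.1485)
print("base near",loc([(345,322),(370,343),(415,351),(450,351),(487,335)],.004,c))
print("rim",loc([(330,275),(370,220),(435,212),(490,305)],.022,c))
print("ring",loc([(420,367),(320,290),(491,310),(370,357)],.004,c))
```

```text
base near [[-30.5  -5.3]
 [-23.6 -18.6]
 [ -5.8 -26.8]
 [  9.1 -29.8]
 [ 28.1 -24.7]]
rim [[-35.4   7.6]
 [ -7.9  34.4]
 [ 22.2  33.1]
 [ 27.2 -22.4]]
ring [[ -6.7 -35.5]
 [-35.6  14.2]
 [ 34.8 -11.8]
 [-26.1 -26. ]]
```

{"api": "send_rows", "payload": {"deltas": [[[0,0,0,0.02,0.04,1,0],[0,0,0,0,0,1,0],[0,0,0,0,0,1,0],[0,0,0,0,0,0.6,0],[0,0,0,0,0,0,0.2],[0,0,0,0,0,0,0.5],[0,0,0,0,0,0,0.5],[0,0,0,0,0,0,0.5],[0,0,0,0,0,0,0.5]]], "squeeze": 20}}

```text
t: 14.55
ee_pos: [0.4363, 0.1322, -0.0318]
ee_rot: [179.9, -0.1, 74.0]
ft_force: [0.3, -1.1, 0.8]
width: 0.0558
grip_force: 21.3
```

{"api": "send_rows", "payload": {"deltas": [[[0,0,0,0,0,0,0],[0,0,0,0,0,0,0],[0,0,0,0,0,0,0],[0,0,0,0,0,-1,0],[0,0,0,0,0,-1,0],[0,0,-1,0,0,0,0],[0,0,-1,0,0,0,0],[0,0,-1,0,0,0,0],[0,0,-1,0,0,0,0],[0,0,-1,0,0,0,0],[0,0,-1,0,0,0,0],[0,0,-1,0,0,0,0],[0,0,-1,0,0,0,0],[0,0,-1,0,0,0,0],[0,0,-1,0,0,0,0],[0,0,-1,0,0,0,0],[0,0,-1,0,0,0,0],[0,0,-1,0,0,0,0],[0,0,-1,0,0,0,0],[0,0,-1,0,0,0,0]]]}}

```text
t: 16.55
ee_pos: [0.4351, 0.1321, 0.0171]
ee_rot: [-180.0, -0.0, 134.2]
ft_force: [-0.1, 0.2, -0.2]
width: 0.0856
grip_force: 0.0
```

{"api": "send_rows", "payload": {"deltas": [[[0,0,-1,0,0,0,0],[0,0,-1,0,0,0,0],[0,0,-1,0,0,0,0],[0,0,-1,0,0,0,0],[0,0,-1,0,0,0,0],[0,0,-1,0,0,0,0],[0,0,-1,0,0,0,0],[0,0,-0.5,0,0,0,0],[0,0,0,0,0,1,0],[0,0,0,0,0,1,0],[0,0,0,0,0,0,0.15],[0,0,0,0,0,0,0.45],[0,0,0,0,0,0,0.45],[0,0,0,0,0,0,0.45],[0,0,0,0,0,0,0.45]]], "squeeze": 30}}

```text
t: 18.05
ee_pos: [0.4362, 0.1322, -0.0319]
ee_rot: [180.0, 0.1, 164.0]
ft_force: [-0.1, 0.7, -1.6]
width: 0.0615
grip_force: 32.4
```

{"api": "send_rows", "payload": {"deltas": [[[0,0,0,0,0,-0.5,0.45],[0,0,0,0,0,-1,0.45],[0,0,0,0,0,-1,0.45],[0,0,0,0,0,-1,0.45],[0,0,0,0,0,-0.5,0.45],[0,0,0,-0.07,0.92,0,0.45],[0,0,0,-0.07,0.92,0,0.45],[0,0,0,-0.07,0.92,0,0.45],[0,0,0,-0.07,0.92,0,0.45],[0,0,0,-0.07,0.92,0,0.45],[0,0,0,-0.07,0.92,0,0.45],[0,0,0,-0.07,0.92,0,0.45],[0,0,0,-0.07,0.92,0,0.45],[0,0,0,-0.07,0.92,0,0.45],[0,0,-0.82,0,0,0,0.45],[0,0,-0.82,0,0,0,0.45],[0,0,-0.82,0,0,0,0.45],[0,0,-0.82,0,0,0,0.45],[0,0,0,0,0,0,0.45]]]}}

```text
t: 19.95
ee_pos: [0.5071, 0.3265, 0.0671]
ee_rot: [-180.0, -0.0, 177.1]
ft_force: [0.4, -0.0, -0.9]
width: 0.0614
grip_force: 32.8
```

```bash
python3 go.py .5077 .3277 -.028 177.2
```

```text
t 19.95 at [0.5071 0.3265 0.0671] [-179.9789   -0.0348  177.1122] w 0.06138124627134763 g 32.84071692964062 F [ 0.4244 -0.0334 -0.8601]
turn z units -0.021951105668534865 shift units (present yaw) [-0.0233  0.0475  3.8032]
  (after turn) [-0.0233  0.0475  3.8032]
```

{"api": "send_rows", "payload": {"deltas": [[[0,0,0,0,0.02,1,0.45],[0,0,0,0,0,1,0.45],[0,0,0,0,0,1,0.45],[0,0,0,0,0,0.5,0.45],[0,0,0,0,0,0.2,0.45],[0,0,0,0,0,0.05,0.45],[0,0,0,0,0,0.05,0.45],[0,0,0,0,0,0,0.45],[0,0,0,0,0,0,0.45]]]}}

```text
t: 20.85
ee_pos: [0.5084, 0.3276, -0.0267]
ee_rot: [179.9, 0.1, 177.1]
ft_force: [-0.1, -0.0, -1.2]
width: 0.0611
grip_force: 32.8
```

{"api": "send_rows", "payload": {"deltas": [[[0,0,0,0,0,0.06,0.45],[0,0,0,0,0,0,0.45],[0,0,0,0,0,0,0.2],[0,0,0,0,0,0,0],[0,0,0,0,0,0,0],[0,0,0,0,0,-0.5,0],[0,0,0,0,0,-1,0],[0,0,0,0,0,-1,0],[0,0,0,0,0,-1,0],[0,0,0,0,0,-0.5,0],[0,0,0,0.915,-0.89,0,0],[0,0,0,0.915,-0.89,0,0],[0,0,0,0.915,-0.89,0,0],[0,0,0,0.915,-0.89,0,0],[0,0,0.8,0,0,0,0],[0,0,0.8,0,0,0,0],[0,0,0.8,0,0,0,0],[0,0,0,0,0,0,0]]], "squeeze": 30}}

```text
t: 22.65
ee_pos: [0.4114, 0.2428, 0.0709]
ee_rot: [180.0, 0.0, 167.5]
ft_force: [-0.1, -0.0, -0.1]
width: 0.0856
grip_force: 0.0
```

```bash
python3 go.py .412 .2435 .005 167.6
python3 - <<'E'
from h import *
p,d=env.snapshot("scene"); np.savez("f.npz",p=p,d=d)
save("f.png",np.hstack([cv2.resize(p[215:315,310:390],None,fx=5,fy=5),cv2.resize(p[215:315,395:475],None,fx=5,fy=5)]))
E
```

```text
t 22.65 at [0.4114 0.2428 0.0709] [179.9971   0.0028 167.5117] w 0.0855788404649337 g 0.0 F [-0.1455 -0.0436 -0.1098]
turn z units -0.02207031846007368 shift units (present yaw) [-0.0164  0.0323  2.6353]
  (after turn) [-0.0165  0.0323  2.6353]
```

View pics/f.png

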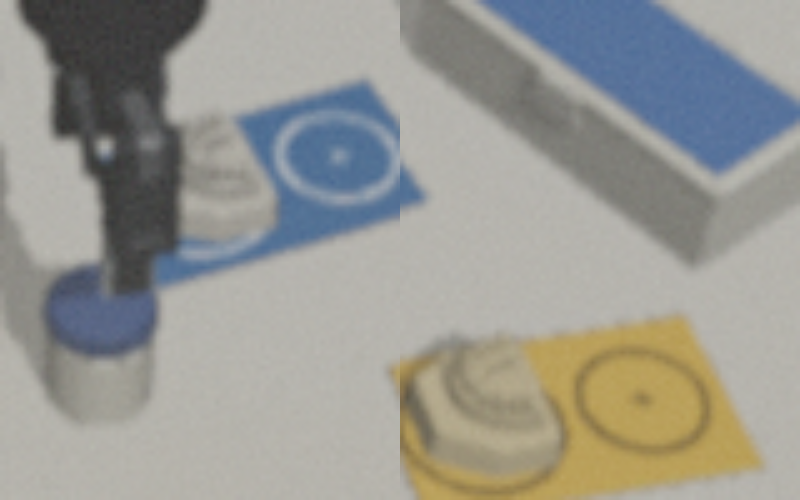

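The white cast stands on the blue mat, with the front ring showing below it at (225,250), and the yellow cast is unchanged. The gripper hovers over the blue lid at (105,310). Lowering and gripping the lid.

{"api": "send_rows", "payload": {"deltas": [[[0,0,0,0,0,1,0],[0,0,0,0,0,1,0],[0,0,0,0,0,0.6,0],[0,0,0,0,0,0,0.2],[0,0,0,0,0,0,0.5],[0,0,0,0,0,0,0.6],[0,0,0,0,0,0,0.6],[0,0,0,0,0,0,0.6],[0,0,0,0,0,0,0.6]]], "squeeze": 30}}

```text
t: 23.6
ee_pos: [0.4129, 0.2434, 0.0069]
ee_rot: [179.9, 0.1, 167.5]
ft_force: [0.5, -0.5, 4.9]
width: 0.0477
grip_force: 31.3
```

```bash
python3 - <<'E'
from h import *
print(onplane("scene",[(453,268),(425,250),(395,228)],0).round(3)); print(onplane("scene",[(458,250),(420,225),(402,210)],.058).round(3))
E
python3 go.py .6413 .132 .0109 167.6
```

```text
[[0.712 0.194 0.   ]
 [0.684 0.271 0.   ]
 [0.658 0.368 0.   ]]
[[0.713 0.195 0.058]
 [0.679 0.302 0.058]
 [0.668 0.366 0.058]]
t 23.6 at [0.4129 0.2434 0.0069] [179.9114   0.1302 167.5159] w 0.047654910792009064 g 31.302801200654358 F [ 0.4726 -0.5007  4.8814]
turn z units -0.02101738398368269 shift units (present yaw) [-9.8838 -2.3767 -0.1593]
  (after turn) [-9.8803 -2.3912 -0.1593]
```

{"api": "send_rows", "payload": {"deltas": [[[0,0,0,0,0,-0.5,0.6],[0,0,0,0,0,-1,0.6],[0,0,0,0,0,-1,0.6],[0,0,0,0,0,-0.5,0.6],[0,0,0,-0.9,-0.22,0,0.6],[0,0,0,-0.9,-0.22,0,0.6],[0,0,0,-0.9,-0.22,0,0.6],[0,0,0,-0.9,-0.22,0,0.6],[0,0,0,-0.9,-0.22,0,0.6],[0,0,0,-0.9,-0.22,0,0.6],[0,0,0,-0.9,-0.22,0,0.6],[0,0,0,-0.9,-0.22,0,0.6],[0,0,0,-0.9,-0.22,0,0.6],[0,0,0,-0.9,-0.22,0,0.6],[0,0,0,-0.9,-0.22,0,0.6],[0,0,0,0,0,0,0.6],[0,0,0,0,0,0,0.6]]]}}

```text
t: 25.3
ee_pos: [0.6395, 0.1301, 0.0801]
ee_rot: [-180.0, -0.1, 167.5]
ft_force: [-0.7, 0.9, -1.1]
width: 0.0479
grip_force: 31.3
```

```bash
python3 go.py .6413 .132 .0109 167.6;python3 - <<'E'
from h import *
p,d=env.snapshot("scene"); P=cloud("scene",d); np.set_printoptions(precision=4,suppress=True)
h=cv2.cvtColor(p,cv2.COLOR_RGB2HSV); m=(abs(P[...,0]-.641)<.06)&(abs(P[...,1]-.132)<.05)&(P[...,2]>.03)&(P[...,2]<.18)
b=m&(h[...,0]>105)&(h[...,0]<130)&(h[...,1]>70); q=P[b]; print(len(q),q.min(0),q.max(0),np.median(q,axis=0))
g=m&(p.min(2)>110); q=P[g]; print(len(q),q.min(0),q.max(0))
E
```

```text
t 25.3 at [0.6395 0.1301 0.0801] [-179.9855   -0.1082  167.4661] w 0.047913126719452616 g 31.282666618935764 F [-0.7108  0.8606 -1.0544]
turn z units -0.03348643791493089 shift units (present yaw) [-0.0542  0.0897  2.7677]
  (after turn) [-0.0544  0.0896  2.7677]
87 [0.6166 0.1233 0.1288] [0.6594 0.1817 0.1702] [0.6343 0.1385 0.1342]
296 [0.5814 0.094  0.0311] [0.6627 0.1686 0.1657]
```

{"api": "send_rows", "payload": {"deltas": [[[0,0,0,-0.03,0.07,1,0.6],[0,0,0,0,0,1,0.6],[0,0,0,0,0,0.4,0.6],[0,0,0,0,0,0.2,0.6],[0,0,0,0,0,0.1,0.6],[0,0,0,0,0,0,0.6],[0,0,0,0,0,0,0.6]]]}}

```text
t: 26.05
ee_pos: [0.6423, 0.132, 0.0146]
ee_rot: [180.0, 0.1, 167.5]
ft_force: [0.4, -0.8, -1.0]
width: 0.0475
grip_force: 31.3
```

{"api": "send_rows", "payload": {"deltas": [[[0,0,0,0.04,0,0.05,0.6],[0,0,0,0,0,0.05,0.6],[0,0,0,0,0,0,0.6],[0,0,0,0,0,0,0.6]]]}}

```text
t: 26.45
ee_pos: [0.6406, 0.1321, 0.0111]
ee_rot: [180.0, 0.0, 167.5]
ft_force: [-0.0, 0.4, 0.5]
width: 0.0478
grip_force: 31.4
```

{"api": "send_rows", "payload": {"deltas": [[[0,0,0,0,0,0.03,0.6],[0,0,0,0,0,0,0.3],[0,0,0,0,0,0,0],[0,0,0,0,0,0,0],[0,0,0,0,0,-0.5,0],[0,0,0,0,0,-1,0],[0,0,0,0,0,-1,0],[0,0,0,0,0,-1,0],[0,0,0,0,0,-0.5,0]]]}}

```text
t: 27.35
ee_pos: [0.6424, 0.1323, 0.1139]
ee_rot: [179.9, 0.3, 167.5]
ft_force: [0.4, -0.5, 0.7]
width: 0.0852
grip_force: 0.0
```

{"api": "send_rows", "payload": {"deltas": [[[0,0,0,0.91,0.51,0,0],[0,0,0,0.91,0.51,0,0],[0,0,0,0.91,0.51,0,0],[0,0,0,0.91,0.51,0,0],[0,0,0,0.91,0.51,0,0],[0,0,0,0.91,0.51,0,0],[0,0,0,0.91,0.51,0,0],[0,0,0,0.91,0.51,0,0],[0,0,0,0.91,0.51,0,0],[0,0,0,0.91,0.51,0,0],[0,0,0,0.91,0.51,0,0],[0,0,0,0.91,0.51,0,0],[0,0,0,0.91,0.51,0,0],[0,0,-0.8,0,0,0,0],[0,0,-0.8,0,0,0,0],[0,0,-0.8,0,0,0,0],[0,0,0,0,0,0,0],[0,0,0,0,0,0,0]]]}}

```text
t: 29.15
ee_pos: [0.3872, 0.3578, 0.1099]
ee_rot: [-180.0, -0.0, 177.0]
ft_force: [1.0, -0.7, 0.5]
width: 0.0857
grip_force: 0.0
```

```bash
python3 go.py .3885 .3587 -.002 177.2
cat > chk.py <<'E'
from h import *
np.set_printoptions(precision=4,suppress=True)
p,d=env.snapshot("scene"); P=cloud("scene",d); np.savez("g.npz",p=p,d=d)
def disc(c,ztop,r=.05):
    q=P.reshape(-1,3); q=q[(np.hypot(*(q-[*c,0])[:,:2].T)<r)&(abs(q[:,2]-ztop)<.006)]
    lo,hi=np.percentile(q[:,:2],[1,99],axis=0); print(len(q),"z",np.median(q[:,2]),"c",(lo+hi)/2,np.median(q[:,:2],axis=0),"size",hi-lo)
disc((.6413,.132),.066); disc((.5831,.3249),.058); disc((.6413,.132),.110); disc((.453,.011),.046)
E
python3 chk.py
```

```text
t 29.15 at [0.3872 0.3578 0.1099] [-179.9926   -0.0103  177.0428] w 0.08566061742914796 g 0.0 F [ 0.9531 -0.6835  0.487 ]
turn z units -0.039291275546290194 shift units (present yaw) [-0.0485  0.0402  4.4773]
  (after turn) [-0.0486  0.04    4.4773]
321 z 0.06435779180086287 c [0.6408 0.1319] [0.64  0.131] size [0.0463 0.0458]Traceback (most recent call last):
  File "chk.py", line 7, in <module>
    disc((.6413,.132),.066); disc((.5831,.3249),.058); disc((.6413,.132),.110); disc((.453,.011),.046)
                             ~~~~^^^^^^^^^^^^^^^^^^^^
  File "chk.py", line 6, in disc
    lo,hi=np.percentile(q[:,:2],[1,99],axis=0); print(len(q),"z",np.median(q[:,2]),"c",(lo+hi)/2,np.median(q[:,:2],axis=0),"size",hi-lo)
          ~~~~~~~~~~~~~^^^^^^^^^^^^^^^^^^^^^^^
    return _quantile_unchecked(
        a, q, axis, out, overwrite_input, method, keepdims, weights)
    return _ureduce(a,
                    func=_quantile_ureduce_func,
    ...<5 lines>...
                    overwrite_input=overwrite_input,
                    method=method)
    r = func(a, **kwargs)
    result = _quantile(arr,
                       quantiles=q,
    ...<2 lines>...
                       out=out,
                       weights=wgt)
    slices_having_nans = np.isnan(arr[-1, ...])
                                  ~~~^^^^^^^^^
IndexError: index -1 is out of bounds for axis 0 with size 0
```

{"api": "send_rows", "payload": {"deltas": [[[0,0,0,0,0.02,1,0],[0,0,0,0,0,1,0],[0,0,0,0,0,1,0],[0,0,0,0,0,1,0],[0,0,0,0,0,0.45,0],[0,0,0,0,0,0,0.2],[0,0,0,0,0,0,0.5],[0,0,0,0,0,0,0.5],[0,0,0,0,0,0,0.5],[0,0,0,0,0,0,0.5]]], "squeeze": 30}}

```text
t: 30.2
ee_pos: [0.3886, 0.3593, 0.0003]
ee_rot: [179.9, 0.1, 177.1]
ft_force: [-1.0, 0.9, 5.5]
width: 0.052
grip_force: 31.8
```

```bash
python3 go.py .5831 .3249 .003 177.2
```

```text
t 30.2 at [0.3886 0.3593 0.0003] [179.8856   0.1323 177.1047] w 0.0519926688385671 g 31.759048502426594 F [-1.0248  0.8552  5.4636]
turn z units -0.02382109492732809 shift units (present yaw) [-7.8396 -0.9824 -0.1082]
  (after turn) [-7.8379 -0.9955 -0.1082]
```

{"api": "send_rows", "payload": {"deltas": [[[0,0,0,0,0,-0.5,0.5],[0,0,0,0,0,-1,0.5],[0,0,0,0,0,-1,0.5],[0,0,0,0,0,-0.5,0.5],[0,0,0,-0.87,-0.11,0,0.5],[0,0,0,-0.87,-0.11,0,0.5],[0,0,0,-0.87,-0.11,0,0.5],[0,0,0,-0.87,-0.11,0,0.5],[0,0,0,-0.87,-0.11,0,0.5],[0,0,0,-0.87,-0.11,0,0.5],[0,0,0,-0.87,-0.11,0,0.5],[0,0,0,-0.87,-0.11,0,0.5],[0,0,0,-0.87,-0.11,0,0.5],[0,0,0,0,0,0,0.5],[0,0,0,0,0,0,0.5]]]}}

```text
t: 31.7
ee_pos: [0.5812, 0.3235, 0.0733]
ee_rot: [-180.0, -0.1, 177.1]
ft_force: [-0.7, 0.1, -0.7]
width: 0.0521
grip_force: 31.7
```

```bash
python3 go.py .5831 .3249 .0043 177.2
```

```text
t 31.7 at [0.5812 0.3235 0.0733] [-179.9803   -0.0851  177.0674] w 0.05210616251423729 g 31.72876543190796 F [-0.7232  0.0664 -0.6787]
turn z units -0.0331571006559912 shift units (present yaw) [-0.074   0.0616  2.7594]
  (after turn) [-0.0741  0.0614  2.7594]
```

{"api": "send_rows", "payload": {"deltas": [[[0,0,0,-0.02,0.03,1,0.5],[0,0,0,0,0,1,0.5],[0,0,0,0,0,0.4,0.5],[0,0,0,0,0,0.2,0.5],[0,0,0,0,0,0.1,0.5],[0,0,0,0,0,0.05,0.5],[0,0,0,0,0,0,0.5],[0,0,0,0,0,0,0.5]]]}}

```text
t: 32.5
ee_pos: [0.583, 0.3249, 0.0061]
ee_rot: [180.0, 0.1, 177.1]
ft_force: [0.7, 0.8, -1.2]
width: 0.0519
grip_force: 31.7
```

{"api": "send_rows", "payload": {"deltas": [[[0,0,0,0,0,0.05,0.5],[0,0,0,0,0,0.03,0.5],[0,0,0,0,0,0,0.5],[0,0,0,0,0,0,0.25],[0,0,0,0,0,0,0],[0,0,0,0,0,0,0],[0,0,0,0,0,-0.5,0],[0,0,0,0,0,-1,0],[0,0,0,0,0,-1,0],[0,0,0,0,0,-1,0],[0,0,0,0,0,-0.5,0]]]}}

```text
t: 33.6
ee_pos: [0.5841, 0.3254, 0.1069]
ee_rot: [179.9, 0.3, 177.1]
ft_force: [0.8, 0.3, 0.6]
width: 0.0857
grip_force: 0.0
```

{"api": "send_rows", "payload": {"deltas": [[[0,0,0,0.33,-0.91,0,0],[0,0,0,0.33,-0.91,0,0],[0,0,0,0.33,-0.91,0,0],[0,0,0,0.33,-0.91,0,0],[0,0,0,0.33,-0.91,0,0],[0,0,0,0.33,-0.91,0,0],[0,0,0,0.33,-0.91,0,0],[0,0,0,0.33,-0.91,0,0],[0,0,0,0.33,-0.91,0,0],[0,0,0,0.33,-0.91,0,0],[0,0,0,0.33,-0.91,0,0],[0,0,0,0.33,-0.91,0,0],[0,0,0,0.33,-0.91,0,0],[0,0,0,0.33,-0.91,0,0],[0,0,0.8,0,0,0,0],[0,0,0.8,0,0,0,0],[0,0,0.8,0,0,0,0],[0,0,0,0,0,0,0]]]}}

```text
t: 35.4
ee_pos: [0.4506, 0.0121, 0.103]
ee_rot: [-180.0, -0.0, 167.5]
ft_force: [-0.6, -0.3, -0.0]
width: 0.0857
grip_force: 0.0
```

```bash
python3 go.py .4525 .0115 -.006 167.5; sed -i 's/^    lo,hi/    if len(q)<20: print("none"); return\n    lo,hi/' chk.py; python3 chk.py; python3 -c "
from h import *
p=np.load('g.npz')['p']; save('g.png',p,(300,210,480,345),4.4)"
```

```text
t 35.4 at [0.4506 0.0121 0.103 ] [-179.9989   -0.0012  167.502 ] w 0.08567465285179258 g 0.0 F [-0.5943 -0.2599 -0.0021]
turn z units 0.0004895776121784934 shift units (present yaw) [-0.0789 -0.0081  4.3605]
  (after turn) [-0.0789 -0.0081  4.3605]
268 z 0.06436315636036982 c [0.6412 0.1312] [0.643  0.1288] size [0.0441 0.0429]
145 z 0.05605498243868201 c [0.578  0.3206] [0.5732 0.3157] size [0.0406 0.0394]
none
390 z 0.04537256965118358 c [0.453  0.0112] [0.4523 0.0102] size [0.0419 0.0424]
```

View pics/g.png

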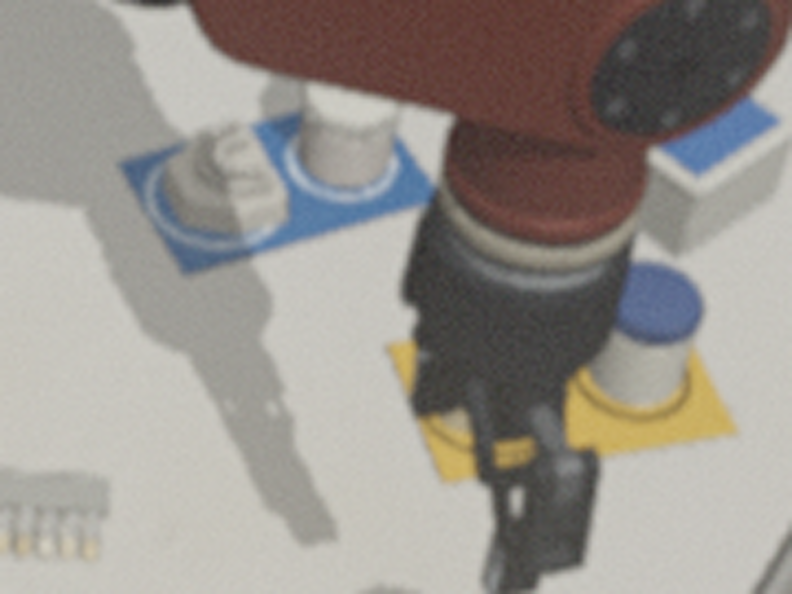

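The white jar stands in the blue mat's small ring at (345,150), the white cast in its large ring at (225,190), and the blue jar in the yellow small ring at (650,340). Now the black jar.

{"api": "send_rows", "payload": {"deltas": [[[0,0,0,-0.03,0,1,0],[0,0,0,0,0,1,0],[0,0,0,0,0,1,0],[0,0,0,0,0,1,0],[0,0,0,0,0,0.4,0],[0,0,0,0,0,0,0.2],[0,0,0,0,0,0,0.5],[0,0,0,0,0,0,0.7],[0,0,0,0,0,0,0.7],[0,0,0,0,0,0,0.7],[0,0,0,0,0,0,0.7]]], "squeeze": 30}}

```text
t: 36.55
ee_pos: [0.4536, 0.0119, -0.0053]
ee_rot: [180.0, 0.2, 167.5]
ft_force: [0.7, 0.7, 7.3]
width: 0.0437
grip_force: 30.9
```

```bash
python3 go.py .641 .132 .06 167.5
```

```text
t 36.55 at [ 0.4536  0.0119 -0.0053] [179.9745   0.2169 167.5102] w 0.04372272413769107 g 30.930018784711137 F [0.7197 0.6529 7.2644]
turn z units 0.002547112098604032 shift units (present yaw) [-6.2808  6.3137 -2.614 ]
  (after turn) [-6.2797  6.3148 -2.614 ]
```

{"api": "send_rows", "payload": {"deltas": [[[0,0,0,0,0,-0.5,0.7],[0,0,0,0,0,-1,0.7],[0,0,0,0,0,-1,0.7],[0,0,0,0,0,-1,0.7],[0,0,0,0,0,-1,0.7],[0,0,0,0,0,-0.5,0.7],[0,0,0,-0.78,0.79,0,0.7],[0,0,0,-0.78,0.79,0,0.7],[0,0,0,-0.78,0.79,0,0.7],[0,0,0,-0.78,0.79,0,0.7],[0,0,0,-0.78,0.79,0,0.7],[0,0,0,-0.78,0.79,0,0.7],[0,0,0,-0.78,0.79,0,0.7],[0,0,0,-0.78,0.79,0,0.7],[0,0,0,0,0,0,0.7],[0,0,0,0,0,0,0.7]]]}}

```text
t: 38.15
ee_pos: [0.6372, 0.1326, 0.117]
ee_rot: [-179.9, -0.1, 167.5]
ft_force: [-0.9, 1.3, -1.1]
width: 0.0435
grip_force: 31.0
```

```bash
python3 go.py .641 .132 .0587 167.5
python3 - <<'E'
from h import *
np.set_printoptions(precision=4,suppress=True)
p,d=env.snapshot("scene"); P=cloud("scene",d)
m=(abs(P[...,0]-.641)<.04)&(abs(P[...,1]-.132)<.045)&(P[...,2]>.09)&(P[...,2]<.19)
h=cv2.cvtColor(p,cv2.COLOR_RGB2HSV); r=m&((h[...,0]>160)|(h[...,0]<8))&(h[...,1]>60); q=P[r]; print(len(q),q.min(0),q.max(0),np.median(q,axis=0))
E
```

```text
t 38.15 at [0.6372 0.1326 0.117 ] [-179.9392   -0.1279  167.5498] w 0.043485826243336544 g 31.04994556400925 F [-0.8939  1.2818 -1.1474]
turn z units 0.012452753980177533 shift units (present yaw) [-0.155   0.008   2.3308]
  (after turn) [-0.1549  0.0081  2.3308]
137 [0.6149 0.1061 0.1263] [0.6481 0.1403 0.156 ] [0.6216 0.1205 0.1391]
```

{"api": "send_rows", "payload": {"deltas": [[[0,0,0,-0.11,0,0.8,0.7],[0,0,0,0,0,0.8,0.7],[0,0,0,0,0,0.3,0.7],[0,0,0,0,0,0.2,0.7],[0,0,0,0,0,0,0.7],[0,0,0,0,0,0,0.7],[0,0,0,0,0,0,0.7]]]}}

```text
t: 38.9
ee_pos: [0.6416, 0.1321, 0.0668]
ee_rot: [180.0, 0.1, 167.5]
ft_force: [0.4, -0.1, -1.3]
width: 0.0433
grip_force: 31.1
```

```bash
python3 go.py .641 .132 .0587 167.5
```

```text
t 38.9 at [0.6416 0.1321 0.0668] [179.9612   0.1197 167.5098] w 0.043342447739917474 g 31.05510989553295 F [ 0.4215 -0.0664 -1.3118]
turn z units 0.002461956073155136 shift units (present yaw) [ 0.024  -0.0079  0.3235]
  (after turn) [ 0.024  -0.0079  0.3235]
```

{"api": "send_rows", "payload": {"deltas": [[[0,0,0,0,0,0.15,0.7],[0,0,0,0,0,0.09,0.7],[0,0,0,0,0,0,0.7],[0,0,0,0,0,0,0.7]]]}}

```text
t: 39.3
ee_pos: [0.6405, 0.132, 0.0592]
ee_rot: [-180.0, -0.0, 167.5]
ft_force: [-0.2, -0.1, -1.2]
width: 0.0436
grip_force: 31.1
```

{"api": "send_rows", "payload": {"deltas": [[[0,0,0,0,0,0.04,0.7],[0,0,0,0,0,0,0.7],[0,0,0,0,0,0,0.7]]]}}

```text
t: 39.6
ee_pos: [0.6407, 0.132, 0.0584]
ee_rot: [-180.0, -0.0, 167.5]
ft_force: [-0.2, -0.3, 0.1]
width: 0.044
grip_force: 31.1
```

{"api": "send_rows", "payload": {"deltas": [[[0,0,0,0,0,0.02,0.7],[0,0,0,0,0,0,0.6],[0,0,0,0,0,0,0.4],[0,0,0,0,0,0,0.2],[0,0,0,0,0,0,0],[0,0,0,0,0,0,0],[0,0,0,0,0,0,0],[0,0,0,0,0,-0.4,0],[0,0,0,0,0,-0.8,0],[0,0,0,0,0,-1,0],[0,0,0,0,0,-1,0],[0,0,0,0,0,-0.8,0]]]}}

```text
t: 40.8
ee_pos: [0.6415, 0.1321, 0.1607]
ee_rot: [180.0, 0.1, 167.5]
ft_force: [0.6, 0.3, -0.2]
width: 0.0853
grip_force: 0.0
```

{"api": "send_rows", "payload": {"deltas": [[[0,0,0,0.91,0.82,0,0],[0,0,0,0.91,0.82,0,0],[0,0,0,0.91,0.82,0,0],[0,0,0,0.91,0.82,0,0],[0,0,0,0.91,0.82,0,0],[0,0,0,0.91,0.82,0,0],[0,0,0,0.91,0.82,0,0],[0,0,0,0.91,0.82,0,0],[0,0,0,0.91,0.82,0,0],[0,0,0,0.91,0.82,0,0],[0,0,0,0.91,0.82,0,0],[0,0,0,0.91,0.82,0,0],[0,0,0,0.91,0.82,0,0],[0,0,0,0.91,0.82,0,0]]]}}

```text
t: 42.2
ee_pos: [0.3911, 0.4823, 0.159]
ee_rot: [179.9, 0.0, 167.5]
ft_force: [-0.7, -0.9, -0.3]
width: 0.0853
grip_force: 0.0
```

```bash
python3 chk.py; python3 -c "
from h import *
p=np.load('g.npz')['p']; save('h.png',p,(320,220,480,335),5)"
```

```text
117 z 0.06496032021694575 c [0.6381 0.1296] [0.6265 0.1176] size [0.0425 0.0447]
290 z 0.05650750689550915 c [0.5826 0.3256] [0.5817 0.3244] size [0.0504 0.0489]
275 z 0.10869650978548728 c [0.6405 0.1333] [0.6394 0.132 ] size [0.0421 0.0411]
none
```

View pics/h.png

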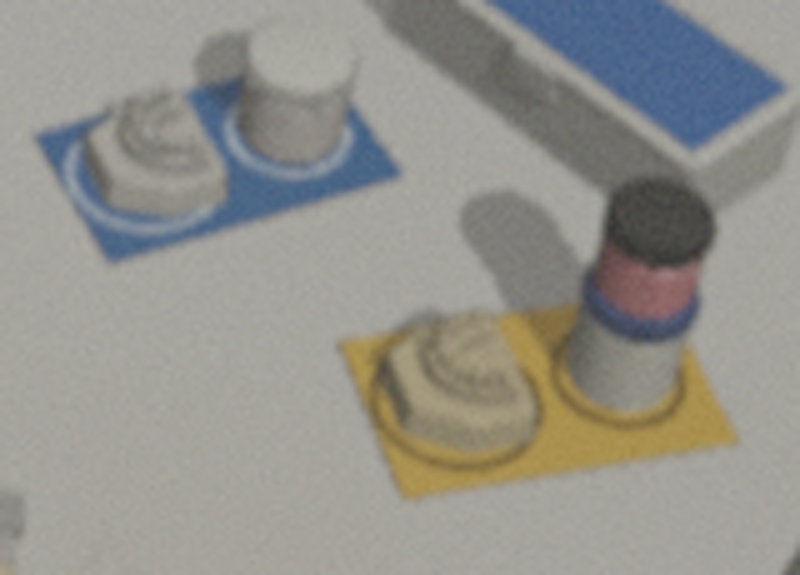

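All five stand upright: the white cast and jar at (160,155) and (300,90), the yellow cast at (460,385), and black on blue at (650,300). One numeric check of the cast margins.

Run:
```python
from h import *
np.set_printoptions(precision=1,suppress=True)
def run(deg,c,base,rim,ring):
    a=np.radians(deg);x=np.array([np.cos(a),np.sin(a)]);v=np.array([-x[1],x[0]])
    for n,pts,z in(("base",base,.004),("rim",rim,.022),("ring",ring,.004)):
        q=onplane("scene",[(320+X/5-.4,220+Y/5-.4) for X,Y in pts],z)[:,:2]-c; print(n,(np.c_[q@x,q@v]*1000).tolist() if 0 else np.c_[q@x,q@v]*1000)
run(-2.8,(.5077,.3286),[(98,188),(120,208),(155,217),(200,211),(226,200)],[(85,150),(110,100),(190,92),(228,178)],[(150,231),(66,175),(90,213)])
run(-12.4,(.5678,.1485),[(395,400),(420,435),(470,452),(500,450),(537,430)],[(378,375),(420,318),(485,310),(539,405)],[(470,464),(372,385),(540,412),(410,448)])
d=np.load("g.npz"); P=cloud("scene",d["d"]); q=P.reshape(-1,3)
for c in((.5077,.3286),(.5678,.1485)):
    k=q[(np.hypot(*(q-[*c,0])[:,:2].T)<.045)&(q[:,2]>.018)&(q[:,2]<.027)]; lo,hi=np.percentile(k[:,:2],[.5,99.5],axis=0); print(len(k),((lo+hi)/2-c)*1000,(hi-lo)*1000)
```

```text
base [[-26.4  -0.1]
 [-22.  -15.8]
 [ -9.  -27.1]
 [ 12.4 -31.1]
 [ 27.  -29.1]]
rim [[-29.9   9.2]
 [ -5.2  35.9]
 [ 33.1  27.2]
 [ 25.2 -31.6]]
ring [[-14.9 -34.4]
 [-37.2  13.2]
 [-36.5 -13.7]]
base [[-26.5   6.5]
 [-22.1 -14.4]
 [ -3.9 -27.7]
 [  9.3 -29.3]
 [ 29.1 -22.1]]
rim [[-36.3   7.8]
 [ -7.5  35.5]
 [ 22.6  34.2]
 [ 26.8 -22.3]]
ring [[ -6.1 -34. ]
 [-33.8  16.8]
 [ 34.  -12.8]
 [-28.7 -20.4]]
257 [ 0.7 -1. ] [55.  59.8]
331 [-0.4  0.6] [59.7 62.8]
```

```bash
python3 -c "
from cell import env
print(env.job_done())"
```

```text
the job is handed in; nothing more can be done
None
```

The job is handed in at about 42 s: both casts and both jars stand upright within about 1 mm of their ring centres by the depth check, the black jar is stacked centrally on the blue one, and the pad, shade guide and waxer were not touched.

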